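# Load the tape stand and hold it down for the locking clip

## Robot

A 6-joint arm with a two-finger parallel gripper is mounted at the origin on the work surface. World frame = base frame: x ahead of the robot, y to its left, z up, the work surface at z = 0. Lengths are in mm, angles in rad, forces in N, time in s.
With the tool pointing down it reaches from about 300 to 950 mm from the base axis. Payload 3.1 kg.
Tool frame: the origin (TCP) lies midway between the tips of the shut fingers; the grasp point (between the pads) lies 19 mm behind it; z points along the fingers, y is the line along which they close (so a half turn about z gives the same grasp; the last joint's range is limited). The gripper opens to 85 mm and grips with 20 to 120 N. Pads are 22 mm wide; open, the fingers measure 114 mm over their backs; the gripper's body (76 mm by 85 mm) begins 54 mm behind the grasp point. The pads swing forward as they close: fully open they stand 13 mm farther back than shut.
Start: joints at [-1.23, 0.308, 1.634, -0, 1.2, -0.07], TCP at [249.564, -573.018, 231.272] pointing down, gripper open.
Joint ranges: [-3.06, 3.06], [-0.79, 1.96], [0.05, 2.63], [-1.19, 4.34], [0.05, 2.64], [-2.94, 2.94]. Speed limits (rad/s): [2.79, 2.79, 3.14, 3.14, 3.14, 3.14].

## Interface

Orientations are given as a 3x3 rotation matrix whose columns are the frame's x, y, z axes.
In Python, from rig import env gives the robot as it stands.
- The arm moves only by the tool servo_tool, never from a script. Its argument "plan" is a list of rows, each a list of 3 entries, a list of its own where there are three numbers: the opening, from 0 (shut) to 1 (fully open), then the shift along the tool's x, y, z in mm, then the turn, a rotation vector about the tool's x, y, z in rad. In form: [[gripper, [tx, ty, tz], [ax, ay, az]], ...]. A call has 1 to 5 rows; each row shifts and turns the commanded pose from where the row before left it, along the tool's axes as they then stand; what a row does not reach is not made up. A row lasts 1/8 s, in which the tool goes at most 62.5 mm and 10.7 degrees, less where a joint would pass 70% of its speed; a pose out of reach is approached as far as the arm can. A call is refused whole if a number of a shift passes 62.5 or a number of a turn 0.188, either way. A call with a gripper value outside its range is refused whole. The fingers move at their own pace and stop on an object; "force" is the grip in N (left out, the last holds). Time passes only in rows, so rows that do not move let the fingers close. It gives the time, the measured TCP pose, the force, the opening and the grip force at its end, in the units of the state.
- env.observe(): the state, without advancing time (a new reading comes with each control period).
- env.camera(name): name is "side" or "top"; returns (picture, depth): 384x512x3 uint8, blue, green, red; 384x512 float32, mm along the optical axis (not along the pixel's ray), 0 where there is no reading.
- env.camera_model(name): a dict with "vertical_fov" (degrees; the focal length in pixels is half the picture's height over the tangent of half this angle, whatever the lens; pixels are square), "cx", "cy" (the principal point, pixels), "k1" (the pictures are not rectified: a ray, as slopes to the right and down, at radius r is drawn at 1 + k1 r^2 times it, then the intrinsics apply), "R" (3x3) and "t" (3): a world point X has camera coordinates R X + t. Camera axes: x right, y down, z forward; pixel columns grow to the right and rows downward; lengths in mm; the calibration is good to about 2 mm. A picture is of the moment at which its call begins. camera_model takes no time and is no camera call.
- env.close_job(): hands the job in; it is judged then, once.
Trained networks look in the newest picture that a camera, given by its name, has taken for a name from the list of things; names that differ only in an ending like _2 or _b are one class to them, and where a whole thing is asked for, a point or a joint stands for the part that bears it (a point fixed in the world has none). Each returns a list of dicts, best first, with "confidence" (0 to 1); they miss things now and then, are a little off and sometimes report something else, mostly with a low value. They report only what shows in the picture. A call takes as long as a camera call. They do not tell look-alikes from the thing itself.
- env.outline_of(camera, query): "pixels" (384x512 bool, what is visible of it).
- env.mark_of(camera, query): "position" ([x, y, z] in mm, in world coordinates, good to about 4 mm: a listed point, or the origin of a listed thing).
The state is a dict: "t": time; "joints": joint angles; "joint_vel": joint speeds; "joint_torque": joint torques, N m; "eef_pos": TCP position; "eef_rot": TCP orientation; "contact_force": force on the tool from outside, world axes, zero at the start; "moment": the same for the moment, N m; "width": finger opening in mm; "grasp_force": force on a finger pad.
Only numpy, scipy, OpenCV 4.12 (cv2) and the standard library are available. Lean on these libraries where they do the work, as an engineer would, in place of code of your own. Each camera call takes 0.05 s, during which the arm holds its last target. There are 200 camera calls.

## Task

Load the tape stand: put the small roll of paper tape over the spindle onto the sprung plate, then the plain spacer ring on the roll, then the pressure disc with its hub upwards, each lying flat on the one below. Then press the disc down gently until the sprung plate rests on its hard stop, and finish while holding it there: do not let go, and lean on it no harder than it needs, so that I can slip the clip through the spindle. Leave the other things on the desk where they are.

Things in the scene. Friction and masses are not known exactly. Their poses are not given: they have to be found in the camera images.
- roll: Roll of off-white paper tape, a round ring lying flat, axis upright: outside diameter 60 mm, cardboard core bore 26 mm, 36 mm tall, 60 to 120 g. Origin: centre of the underside; z up along its axis. The wider brown roll is not the one.
- spacer: Plain grey plastic spacer ring lying flat: outside diameter 44 mm, bore 24 mm, 12 mm tall, 20 g. Origin: centre of the underside; z up along its axis.
- disc: Aluminium pressure disc lying flange down, hub up: flange diameter 60 mm and 5 mm thick; on it a round hub of diameter 34 mm, 14 mm tall (19 mm tall in all); bore 23 mm right through; 80 g. Origin: centre of the underside of the flange; z up along its axis, from flange to hub.
- spindle_tip (a point): Top of the stand's fixed upright steel spindle, on its axis, 124 mm above the desk. The spindle has a diameter of 20 mm and a tapered nose (10 mm across at the tip, full diameter 6 mm below it). It rises from a round grey base of 140 mm diameter and 14 mm height, fixed to the desk. A dark cross-hole for the clip lies 12 mm below the tip; the disc's hub covers it until the plate is fully down.
- platen_top (a point): Centre of the upper face of the sprung drag plate, on the spindle's axis: a round dark steel plate of 76 mm diameter round the spindle, with a rim 4 mm high and 3 mm wide round its edge (70 mm across inside). Its face is 51 mm above the desk when up. The roll lies on this face. The stacked parts' undersides then lie 0 mm (roll), 36 mm (spacer) and 48 mm (disc) above it.
- platen (a joint): Travel of the sprung plate down the spindle, in m: 0 when up, 0.012 when it rests on its hard stop (the collar under it). The weight of the three parts does not move it. With the parts on it, it begins to give under a push of about 5 N and reaches the stop at about 12.5 N (0.6 N per mm); any more only leans on the stop.
- clip: Bystander: bent steel wire locking clip, 58 mm long, lying flat, 4 mm thick. Origin: its middle, on the desk.
- bowl: Bystander: light green plastic bowl with a brush across it, 136 mm across, 58 mm tall. Origin: centre of the underside.
- glue: Bystander: white glue bottle with a yellow cap, 48 mm diameter, 115 mm tall. Origin: centre of the underside.
- spare: Bystander: large brown spare roll lying flat, 90 mm diameter, 48 mm tall. Origin: centre of the underside.
Things that resemble listed ones, but are neither listed nor needed, are in the scene too. What is shaped like the roll but blue is not meant.

How it is judged (in metres and radians):
On the way, in this order (a step that is already met when the one before it is completed fails the run):
1. the roll lies flat on the sprung plate, over the spindle (z of roll in the frame of platen_top between -0.003 and 0.003 m and horizontal distance between roll and spindle_tip below 0.005 m and angle between roll's own z axis and vertical below 0.06 rad), for 0.2 s.
2. the spacer ring lies flat on the roll, over the spindle (all of step 1 and z of spacer in the frame of platen_top between 0.033 and 0.039 m and horizontal distance between spacer and spindle_tip below 0.004 m and angle between spacer's own z axis and vertical below 0.06 rad), for 0.2 s.
At the end, for the whole second after the job is handed in: Roll, spacer and disc lie flat (0.06 rad) on one another on the plate (heights within 3 mm; off the spindle axis under 5 mm for the roll, 4 mm for the others); the plate is within 1 mm of its stop, held by the fingers on the disc (over 3 N); disc pushes spacer with 6 to 40 N; all still (all of step 2 and z of disc in the frame of platen_top between 0.045 and 0.051 m and horizontal distance between disc and spindle_tip below 0.004 m and angle between disc's own z axis and vertical below 0.06 rad and value of joint platen above 0.011 m and contact force between the fingers and disc above 3 N and contact force between disc and spacer between 6 and 40 N and linear speed of disc below 0.02 m/s); the arm keeps its last pose, push and grip.
It fails at once if a bystander (clip, bowl, glue bottle, spare roll) is moved more than 30 mm (distance of any of clip, bowl, glue, spare from where it was at the start of the episode above 0.03 m).
It fails at once if the disc is rammed down on the spacer with more than 60 N (contact force between disc and spacer above 60 N).
It also fails if it takes over 72 s, if anything falls off the work surface, if the arm or the gripper's body presses on something with over 40 N, if the wrist force passes 120 N, or if a joint passes its speed limit or range.

## Working session

There is one attempt and no reset: what is moved stays moved. The work goes in short steps, Python scripts to look and compute and a tool call to move; the robot and the scene stay as the last step left them, time stands still between calls to the robot, and variables do not carry over. Pictures are saved under pics/ and viewed, at most 10 in all, crops included, and the job is handed in when it is done.

Besides the shell and the picture viewer there is one more tool, called after ">>>" as name(argument=value, ...), one argument or row to a line, values as JSON. servo_tool: Moves the arm, as the interface text tells. Its arguments: {"type":"object","properties":{"plan":{"type":"array","items":{"type":"array"}},"force":{"type":"number"}},"required":["plan"]}

```bash
ls; mkdir -p pics
cat > h.py <<'E'
import numpy as np, cv2
from rig import env
def model(n):
    m=env.camera_model(n); f=192/np.tan(np.radians(m["vertical_fov"])/2)
    return m,f,np.array(m["R"]),np.array(m["t"])
def cloud(n,d):
    m,f,R,t=model(n); v,u=np.mgrid[0:384,0:512]
    xd=(u-m["cx"])/f; yd=(v-m["cy"])/f; x,y=xd.copy(),yd.copy()
    for _ in range(8):
        s=1+m["k1"]*(x*x+y*y); x,y=xd/s,yd/s
    P=np.stack([x*d,y*d,d],-1)
    return (P-t)@R   # world
def proj(n,X):
    m,f,R,t=model(n); c=R@np.array(X,float)+t; x,y=c[:2]/c[2]; s=1+m["k1"]*(x*x+y*y)
    return np.array([m["cx"]+f*x*s,m["cy"]+f*y*s])
E
python3 - <<'E'
from h import *
ims=[]
for n in("top","side"):
    p,d=env.camera(n); cv2.imwrite(f"pics/{n}0.png",p); np.save(f"{n}0.npy",d); ims.append(p)
    for q in("roll","spacer","disc","spindle_tip","platen_top","clip","bowl","glue","spare"):
        print(n,q,[(np.round(r["position"]).tolist(),round(r["confidence"],2),np.round(proj(n,r["position"])).tolist()) for r in env.mark_of(n,q)])
    print(n,env.camera_model(n)["t"])
cv2.imwrite("pics/t.png",cv2.resize(ims[0],(800,600)))
cv2.imwrite("pics/s.png",cv2.resize(ims[1],(800,600)))
E
```

```text
pics
top roll [([527.0, -243.0, 2.0], 0.66, [318.0, 217.0]), ([328.0, -248.0, 2.0], 0.53, [322.0, 272.0]), ([432.0, -232.0, -1.0], 0.5, [316.0, 243.0])]
top spacer [([487.0, 298.0, -0.0], 0.58, [169.0, 230.0])]
top disc [([601.0, 208.0, 1.0], 0.51, [195.0, 199.0])]
top spindle_tip [([581.0, 38.0, 122.0], 0.83, [239.0, 197.0])]
top platen_top [([580.0, 40.0, 47.0], 0.55, [239.0, 201.0])]
top clip [([768.0, 30.0, -0.0], 0.46, [242.0, 155.0])]
top bowl [([597.0, -468.0, 0.0], 0.7, [378.0, 196.0])]
top glue [([583.0, 448.0, 2.0], 0.61, [129.0, 205.0])]
top spare [([667.0, -250.0, 0.0], 0.63, [318.0, 179.0])]
top [ -14.24863399  579.62853845 1359.37224046]
side roll [([429.0, -231.0, 1.0], 0.88, [313.0, 175.0]), ([528.0, -242.0, -3.0], 0.81, [286.0, 164.0]), ([330.0, -247.0, -1.0], 0.56, [343.0, 181.0])]
side spacer [([484.0, 292.0, 2.0], 0.77, [223.0, 302.0])]
side disc [([607.0, 208.0, 0.0], 0.52, [198.0, 259.0])]
side spindle_tip [([574.0, 38.0, 124.0], 0.65, [235.0, 193.0])]
side platen_top [([578.0, 37.0, 49.0], 0.92, [235.0, 209.0])]
side clip [([769.0, 29.0, -0.0], 0.43, [183.0, 196.0])]
side bowl [([587.0, -472.0, -1.0], 0.93, [296.0, 118.0])]
side glue [([583.0, 448.0, 2.0], 0.93, [158.0, 337.0]), ([486.0, 295.0, 0.0], 0.53, [221.0, 303.0]), ([767.0, 33.0, 2.0], 0.32, [183.0, 196.0])]
side spare [([661.0, -253.0, 2.0], 0.81, [252.0, 149.0])]
side [ 489.75981491  254.22422957 1114.96001654]
```

View pics/t.png

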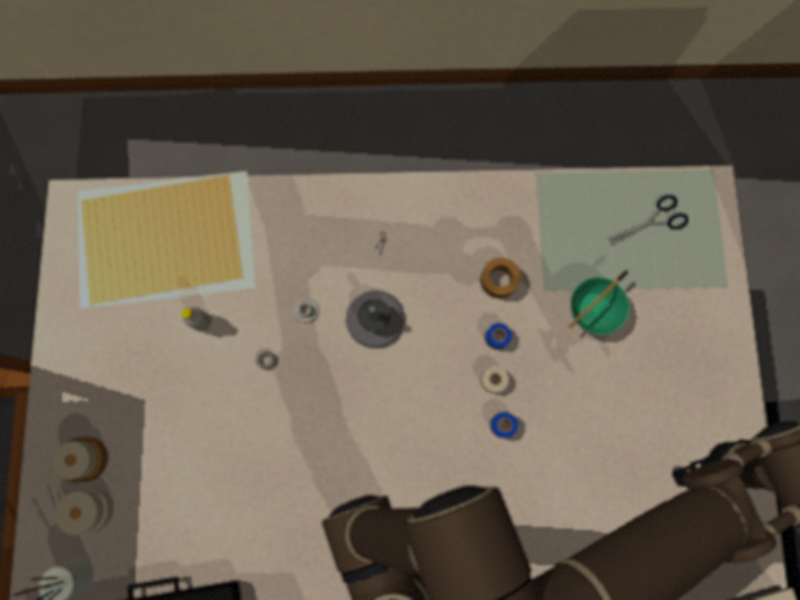

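View pics/s.png

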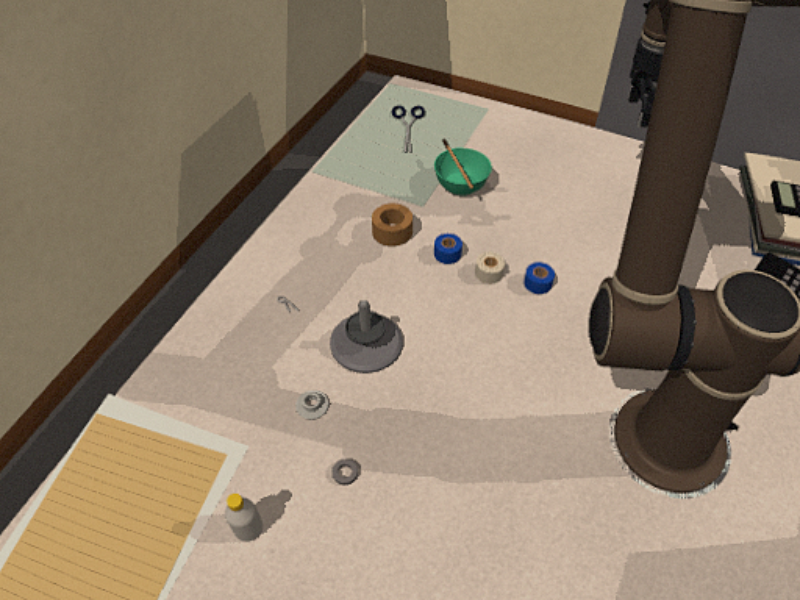

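The top view shows three roll-like things in a row: blue at (318,217), off-white at (317,243) and blue at (322,272), in 512-wide pixels. The off-white one between the blues fits the description. The brown spare is at (320,178), the spacer at (170,230), the disc at (195,199) and the stand at (240,204). Next I confirm the roll in a crop and measure.

```bash
cat >> h.py <<'E'
from scipy.optimize import minimize
def ringfit(P,c0,ro,ri,h,tol=3.5,win=None):
    """best centre of annulus: top-face points at height h near c0"""
    Q=P.reshape(-1,3); Q=Q[(abs(Q[:,2]-h)<tol)&(np.hypot(*(Q[:,:2]-c0).T)<(win or ro+12))]
    def cost(c):
        r=np.hypot(*(Q[:,:2]-c).T); return np.sum(np.maximum(r-ro,0)**2+np.maximum(ri-r,0)**2)
    s=minimize(cost,Q[:,:2].mean(0),method="Nelder-Mead")
    return s.x.round(1),Q.mean(0).round(1),len(Q),round(np.sqrt(s.fun/len(Q)),2)
E
python3 - <<'E'
from h import *
for n in("top","side"):
    d=np.load(f"{n}0.npy"); P=cloud(n,d); P[d==0]=1e6
    f=model(n)[1]; print(n,"f",f, "desk z",np.median(P[230:236,200:215,2]) if n=="top" else np.median(P[300:310,240:250,2]))
    for q,c,ro,ri,h in(("roll",(431,-232),30,13,36),("spacer",(486,295),22,12,12),("disc hub",(604,208),17,11.5,19),("disc flange",(604,208),30,17,5),("platen rim",(578,38),38,10,52),("base",(578,38),70,38,14),("blueA",(528,-243),30,13,36),("blueB",(329,-247),30,13,36)):
        print(q,*ringfit(P,np.array(c),ro,ri,h))
    Q=P.reshape(-1,3); S=Q[(Q[:,2]>70)&(Q[:,2]<130)&(np.hypot(Q[:,0]-578,Q[:,1]-38)<30)]
    print("spindle",len(S),S.mean(0).round(1)); print(S[np.argsort(-S[:,2])][:12].round(0).tolist())
a=cv2.resize(cv2.imread("pics/top0.png")[190:290,270:370],(600,600),interpolation=cv2.INTER_CUBIC)
cv2.imwrite("pics/crop.png",a)
print(env.observe()["eef_rot"],env.observe()["t"],env.observe()["width"])
E
```

```text
top f 399.44325713683065 desk z -0.2221086349919223
roll [ 430.6 -228.7] [ 429.9 -228.7   36.1] 141 0.04
spacer [488.1 296.9] [488.4 297.8  11.8] 52 0.04
disc hub [605.1 207. ] [605.7 207.5  18.9] 29 0.0
disc flange [604.3 208.2] [604.  207.4   4.2] 154 5.04
platen rim [581.1  42.4] [578.9  43.2  52. ] 205 0.06
base [583.9  43.3] [576.1  40.2  13.7] 506 0.3
blueA [ 531.4 -242.3] [ 531.7 -242.8   36. ] 135 0.07
blueB [ 328.9 -245.5] [ 329.1 -244.8   36.1] 148 0.06
spindle 42 [577.3  41.2 110.7]
[[576.0, 41.0, 126.0], [577.0, 44.0, 125.0], [573.0, 41.0, 124.0], [580.0, 37.0, 124.0], [584.0, 48.0, 124.0], [584.0, 44.0, 124.0], [581.0, 48.0, 124.0], [584.0, 34.0, 123.0], [584.0, 41.0, 123.0], [581.0, 51.0, 123.0], [581.0, 41.0, 123.0], [581.0, 34.0, 122.0]]
side f 418.96940301299804 desk z -0.7823941481163437
roll [ 430.2 -230.2] [ 429.7 -229.3   35.9] 163 0.19
spacer [488.  295.8] [488.4 296.7  11.6] 141 0.08
disc hub [604.9 206.5] [604.3 207.7  18.3] 47 0.12
disc flange [601.8 206.9] [601.4 207.9   4.1] 218 3.05
platen rim [579.4  39.3] [577.5  43.7  51.5] 312 0.27
base [585.8  30.5] [570.3  55.8  13.5] 765 2.57
blueA [ 530.5 -243.8] [ 530.  -243.7   36.1] 152 0.19
blueB [ 329.1 -247.7] [ 328.2 -246.5   36. ] 169 0.28
spindle 107 [577.   45.  101.8]
[[575.0, 40.0, 126.0], [582.0, 39.0, 126.0], [583.0, 43.0, 125.0], [578.0, 41.0, 125.0], [576.0, 44.0, 125.0], [573.0, 38.0, 124.0], [579.0, 44.0, 124.0], [580.0, 37.0, 124.0], [577.0, 35.0, 124.0], [575.0, 46.0, 123.0], [585.0, 38.0, 123.0], [587.0, 42.0, 122.0]]
[[ 9.16804221e-01  3.99336974e-01 -2.54697799e-05]
 [ 3.99336973e-01 -9.16804221e-01 -4.62002834e-05]
 [-4.18002831e-05  3.21855901e-05 -9.99999999e-01]] 1.0 85.11047855201981
```

View pics/crop.png

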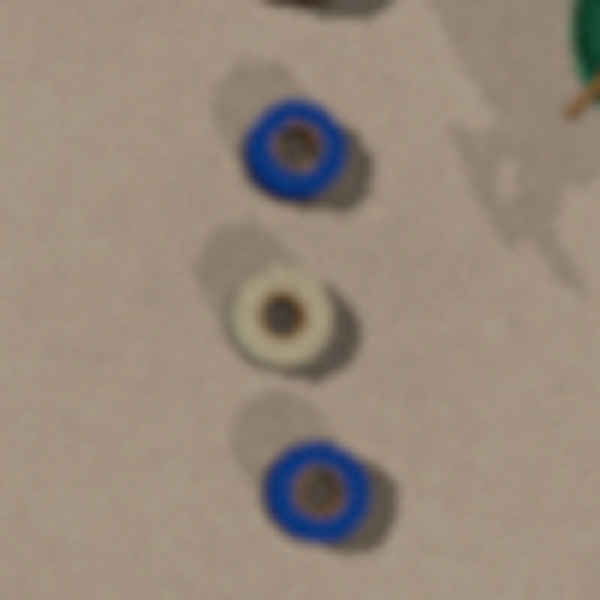

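The crop confirms it: the middle ring at crop (283,315), off-white with a cardboard core, stands between the two blue look-alikes. Positions: roll (430,-229.5), spindle (580,41), spacer (488,296), disc (605,207). The heights and sizes match the description.

>>> servo_tool(
  plan=[
    [1,[0,0,0],[0,0,0.137]],
    [1,[0,0,0],[0,0,0.137]],
    [1,[0,0,0],[0,0,0.137]],
    [1,[28,-53,0],[0,0,0]],
    [1,[28,-53,0],[0,0,0]],
  ],
  force=40,
)

```text
t: 1.62
eef_pos: [305.9, -466.3, 231.1]
eef_rot: [[1.0, -0.002, 0.0], [-0.002, -1.0, -0.0], [0.0, 0.0, -1.0]]
contact_force: [0.9, -0.2, 0.1]
width: 85.5
grasp_force: 0.0
```

>>> servo_tool(
  plan=[
    [1,[25,-47,25],[0,0,0]],
    [1,[25,-47,25],[0,0,0]],
    [1,[25,-47,25],[0,0,0]],
    [1,[25,-48,25],[0,0,0]],
    [1,[25,-48,25],[0,0,0]],
  ],
)

```text
t: 2.25
eef_pos: [431.7, -228.8, 106.1]
eef_rot: [[1.0, -0.001, 0.001], [-0.001, -1.0, -0.001], [0.001, 0.001, -1.0]]
contact_force: [0.6, -0.1, -0.2]
width: 85.4
grasp_force: 0.0
```

>>> servo_tool(
  plan=[
    [1,[-1,1,40],[0,0,0]],
    [1,[0,0,40],[0,0,0]],
    [1,[0,0,19],[0,0,0]],
    [0.5,[0,0,0],[0,0,0]],
    [0.5,[0,0,0],[0,0,0]],
  ],
)

```text
t: 2.88
eef_pos: [430.4, -231.6, 8.2]
eef_rot: [[1.0, -0.0, 0.001], [-0.0, -1.0, -0.001], [0.001, 0.001, -1.0]]
contact_force: [0.3, -0.9, -1.1]
width: 59.0
grasp_force: 43.1
```

>>> servo_tool(
  plan=[
    [0.5,[0,0,-30],[0,0,0]],
    [0.5,[0,0,-50],[0,0,0]],
    [0.5,[0,0,-60],[0,0,0]],
    [0.5,[25,-45,-10],[0,0,0]],
    [0.5,[25,-45,0],[0,0,0]],
  ],
)

```text
t: 3.5
eef_pos: [482.4, -141.6, 161.4]
eef_rot: [[1.0, -0.003, 0.008], [-0.003, -1.0, -0.003], [0.008, 0.003, -1.0]]
contact_force: [1.0, -0.1, -2.4]
width: 59.3
grasp_force: 43.7
```

>>> servo_tool(
  plan=[
    [0.5,[25,-45,0],[0,0,0]],
    [0.5,[25,-45,0],[0,0,0]],
    [0.5,[25,-45,0],[0,0,0]],
    [0.5,[25,-45,0],[0,0,0]],
    [0.5,[0,0,0],[0,0,0]],
  ],
)

```text
t: 4.12
eef_pos: [582.0, 41.9, 159.1]
eef_rot: [[1.0, 0.004, 0.004], [0.004, -1.0, 0.001], [0.004, -0.001, -1.0]]
contact_force: [0.0, 0.1, -1.1]
width: 58.7
grasp_force: 43.7
```

```bash
cat > look.py <<'E'
from h import *
import sys
# usage: look.py tag  : saves side/top clouds, prints state
tag=sys.argv[1]
def clouds():
    out={}
    for n in("top","side"):
        p,d=env.camera(n); P=cloud(n,d); P[d==0]=1e6; out[n]=P; cv2.imwrite(f"pics/{n}{tag}.png",p)
        x,y=proj(n,env.observe()["eef_pos"]).astype(int)
        c=p[max(0,y-50):y+50,max(0,x-50):x+50]; cv2.imwrite(f"pics/{n}{tag}c.png",cv2.resize(c,(400,400),interpolation=cv2.INTER_CUBIC))
    a=[cv2.imread(f"pics/{n}{tag}c.png") for n in("top","side")]; cv2.imwrite(f"pics/{tag}.png",np.hstack(a))
    return out
o=clouds(); s=env.observe(); print(s["t"],s["eef_pos"],s["width"],s["contact_force"])
e=np.array(s["eef_pos"])
for n in o:
    Q=o[n].reshape(-1,3); B=Q[(np.hypot(*(Q[:,:2]-e[:2]).T)<33)&(Q[:,2]>e[2]-12)&(Q[:,2]<e[2]+32)]
    print(n,len(B),B.mean(0).round(1),B.min(0).round(1),B.max(0).round(1))
    for q in("roll","spacer","disc","spindle_tip"):
        r=env.mark_of(n,q); print(q,[(np.round(k["position"]).tolist(),round(k["confidence"],2)) for k in r])
E
python3 look.py r1
```

```text
4.225 [579.8443441   39.13883842 158.19603585] 59.30076604677793 [-0.03078732 -0.20018001 -1.34860132]
top 55 [563.5  42.2 184.6] [557.1  21.3 158.5] [573.1  69.7 190.1]
roll [([524.0, -244.0, 2.0], 0.75), ([327.0, -247.0, 2.0], 0.73), ([583.0, 42.0, 153.0], 0.52)]
spacer [([483.0, 295.0, 6.0], 0.61), ([583.0, 40.0, 150.0], 0.36)]
disc [([603.0, 206.0, -1.0], 0.57)]
spindle_tip []
side 276 [567.9  41.7 177.6] [551.4   7.3 148.8] [605.6  70.1 190. ]
roll [([530.0, -242.0, -4.0], 0.84), ([327.0, -247.0, 1.0], 0.75), ([579.0, 40.0, 153.0], 0.53)]
spacer [([486.0, 292.0, -2.0], 0.53)]
disc [([602.0, 204.0, -1.0], 0.53)]
spindle_tip [([486.0, 296.0, -0.0], 0.73), ([575.0, 40.0, 123.0], 0.64)]
```

View pics/r1.png

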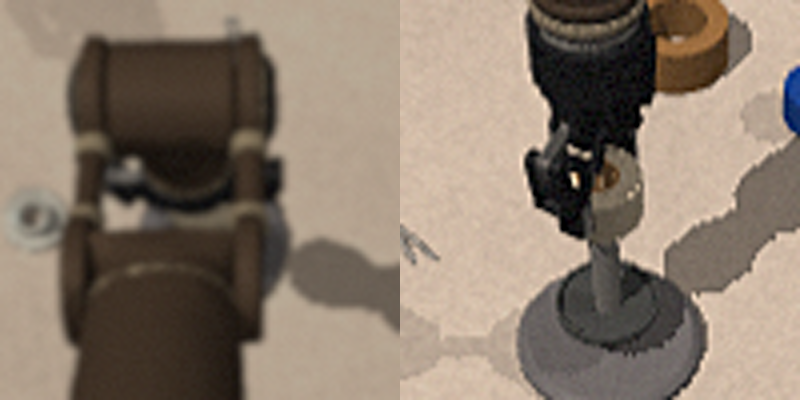

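The roll is held level above the spindle: side crop (620,195), spindle (605,280). Next I lower it in steps and watch the force.

>>> servo_tool(
  plan=[
    [0.5,[0,-1.5,15],[0,0,0]],
    [0.5,[0,0,10],[0,0,0]],
    [0.5,[0,0,5],[0,0,0]],
    [0.5,[0,0,5],[0,0,0]],
    [0.5,[0,0,5],[0,0,0]],
  ],
)

```text
t: 5.25
eef_pos: [579.9, 40.5, 117.0]
eef_rot: [[1.0, -0.0, 0.0], [-0.0, -1.0, 0.0], [0.0, -0.0, -1.0]]
contact_force: [0.2, -0.8, -0.9]
width: 59.4
grasp_force: 43.7
```

>>> servo_tool(
  plan=[
    [0.5,[0,0,20],[0,0,0]],
    [0.5,[0,0,20],[0,0,0]],
    [0.5,[0,0,12],[0,0,0]],
    [0.5,[0,0,4],[0,0,0]],
    [0.5,[0,0,0],[0,0,0]],
  ],
)

```text
t: 5.88
eef_pos: [579.6, 40.4, 60.9]
eef_rot: [[1.0, -0.0, -0.0], [-0.0, -1.0, -0.0], [-0.0, 0.0, -1.0]]
contact_force: [-0.2, 0.3, -1.3]
width: 59.2
grasp_force: 43.7
```

>>> servo_tool(
  plan=[
    [0.5,[0,0,1.5],[0,0,0]],
    [0.5,[0,0,0],[0,0,0]],
    [1,[0,0,0],[0,0,0]],
    [1,[0,0,0],[0,0,0]],
    [1,[0,0,0],[0,0,0]],
  ],
)

```text
t: 6.5
eef_pos: [579.9, 40.4, 60.1]
eef_rot: [[1.0, -0.0, 0.001], [-0.0, -1.0, 0.0], [0.001, -0.0, -1.0]]
contact_force: [-0.6, 0.1, -0.7]
width: 85.5
grasp_force: 0.0
```

>>> servo_tool(
  plan=[
    [1,[0,0,-20],[0,0,0]],
    [1,[0,0,-40],[0,0,0]],
    [1,[0,0,-60],[0,0,0]],
    [1,[-18,-50,0],[0,0,0]],
    [1,[-18,-50,0],[0,0,0]],
  ],
)

```text
t: 7.12
eef_pos: [545.0, 141.3, 183.1]
eef_rot: [[1.0, -0.002, 0.005], [-0.002, -1.0, 0.001], [0.005, -0.001, -1.0]]
contact_force: [0.4, -0.1, -0.1]
width: 85.4
grasp_force: 0.0
```

>>> servo_tool(
  plan=[
    [1,[-18,-50,0],[0,0,0]],
    [1,[-18,-50,0],[0,0,0]],
    [1,[-18,-50,0],[0,0,0]],
    [1,[-2,-5,50],[0,0,0]],
    [1,[0,0,50],[0,0,0]],
  ],
)

```text
t: 7.75
eef_pos: [488.9, 297.7, 81.5]
eef_rot: [[1.0, 0.002, 0.005], [0.002, -1.0, 0.002], [0.005, -0.002, -1.0]]
contact_force: [0.3, -1.2, -0.5]
width: 85.2
grasp_force: 0.0
```

Run:
```python
from h import *
for n in("top","side"):
    p,d=env.camera(n); P=cloud(n,d); P[d==0]=1e6; cv2.imwrite(f"pics/{n}2.png",p)
    for q,c,ro,ri,h in(("roll",(580,41),30,13,87),("spacer",(488,296),22,12,12)):
        try: print(n,q,*ringfit(P,np.array(c),ro,ri,h))
        except Exception as e: print(n,q,"none")
    Q=P.reshape(-1,3); S=Q[(Q[:,2]>117)&(Q[:,2]<129)&(np.hypot(Q[:,0]-580,Q[:,1]-41)<14)]; print("tip",S.mean(0).round(1),len(S))
print(env.observe()["eef_pos"],env.observe()["t"])
```

```text
top roll [581.5  43. ] [581.5  41.   86.9] 143 0.22
top spacer [488.2 296.9] [479.3 292.   12.2] 29 0.05
tip [579.   40.8 122. ] 24
side roll [581.2  37.7] [567.8  43.1  86.8] 123 0.81
side spacer [488.7 296. ] [485.  294.6  11.6] 124 0.12
tip [577.9  42.  121.8] 23
[482.89397039 293.52325756  75.34850625] 7.85
```

>>> servo_tool(
  plan=[
    [1,[0,0,20],[0,0,0]],
    [1,[0,0,0],[0,0,0]],
    [1,[0,0,0],[0,0,0]],
  ],
)

```text
t: 8.22
eef_pos: [489.2, 295.9, 61.5]
eef_rot: [[1.0, -0.001, 0.003], [-0.001, -1.0, 0.001], [0.003, -0.001, -1.0]]
contact_force: [0.4, 0.3, 0.1]
width: 85.3
grasp_force: 0.0
```

>>> servo_tool(
  plan=[
    [1,[-0.9,-0.5,30],[0,0,0]],
    [1,[0,0,25],[0,0,0]],
    [1,[0,0,5],[0,0,0]],
    [0.4,[0,0,0],[0,0,0]],
    [0.3,[0,0,0],[0,0,0]],
  ],
)

```text
t: 8.85
eef_pos: [488.2, 296.6, 1.3]
eef_rot: [[1.0, -0.0, 0.003], [-0.0, -1.0, 0.001], [0.003, -0.001, -1.0]]
contact_force: [-0.2, -0.3, -0.3]
width: 51.6
grasp_force: 0.0
```

>>> servo_tool(
  plan=[
    [0.3,[0,0,0],[0,0,0]],
    [0.3,[0,0,0],[0,0,0]],
  ],
)

```text
t: 9.1
eef_pos: [488.1, 296.6, 1.7]
eef_rot: [[1.0, 0.0, 0.002], [0.0, -1.0, 0.001], [0.002, -0.001, -1.0]]
contact_force: [-1.0, -0.7, 5.0]
width: 42.0
grasp_force: 39.8
```

>>> servo_tool(
  plan=[
    [0.3,[0,0,-20],[0,0,0]],
    [0.3,[0,0,-50],[0,0,0]],
    [0.3,[0,0,-60],[0,0,0]],
    [0.3,[0,0,-25],[0,0,0]],
    [0.3,[0,0,0],[0,0,0]],
  ],
)

```text
t: 9.72
eef_pos: [489.3, 297.2, 159.2]
eef_rot: [[1.0, -0.0, 0.007], [-0.0, -1.0, 0.004], [0.007, -0.004, -1.0]]
contact_force: [0.9, 0.6, -0.2]
width: 41.8
grasp_force: 40.6
```

```bash
python3 look.py s1
```

```text
9.825 [486.31058781 295.7049414  154.74239011] 42.38555097604507 [-0.35665407  0.18518374 -0.38394044]
top 19 [476.9 282.1 168.5] [468.9 268.4 156.5] [483.4 293.1 177.7]
roll [([326.0, -249.0, 5.0], 0.72), ([524.0, -242.0, 3.0], 0.62), ([665.0, -252.0, 0.0], 0.59), ([580.0, 38.0, 51.0], 0.55)]
spacer []
disc [([593.0, -470.0, 2.0], 0.61), ([602.0, 205.0, 2.0], 0.57)]
spindle_tip [([577.0, 38.0, 126.0], 0.82)]
side 182 [478.1 294.1 167.6] [465.  268.1 153.8] [505.1 327.  186.5]
roll [([580.0, 39.0, 50.0], 0.82), ([328.0, -248.0, 2.0], 0.76)]
spacer [([486.0, 296.0, 152.0], 0.58)]
disc [([601.0, 206.0, -1.0], 0.53)]
spindle_tip [([573.0, 41.0, 126.0], 0.74)]
```

View pics/s1.png

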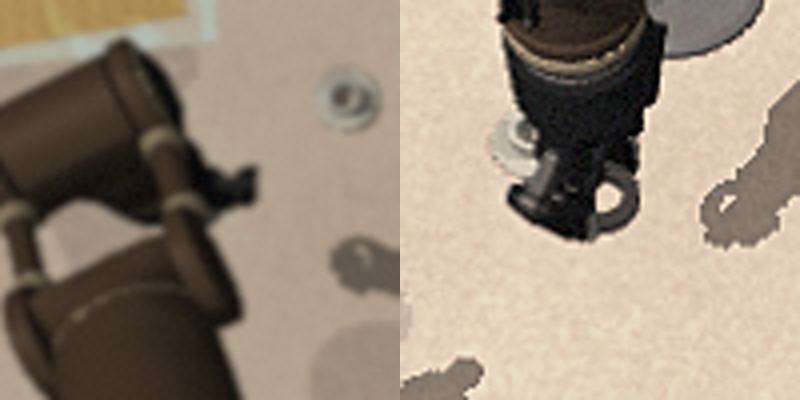

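The spacer is held, at side crop (615,205). I check its tilt from the depth before going on.

```bash
cat > tilt.py <<'E'
from h import *
p,d=env.camera("side"); P=cloud("side",d); e=np.array(env.observe()["eef_pos"]); x,y=proj("side",e)
print(e.round(1),env.observe()["t"])
b=p.astype(int)
for v in range(int(y)-14,int(y)+12,2):
    print(v,[(u,*P[v,u].round(0).astype(int).tolist(),int(b[v,u].mean())) for u in range(int(x)-2,int(x)+14,2) if d[v,u]>0 and abs(P[v,u,2]-e[2])<40])
E
python3 tilt.py
```

```text
[486.6 295.8 154. ] 10.275
260 [(220, 488, 272, 183, 15), (222, 483, 272, 187, 6)]
262 [(218, 493, 275, 174, 16), (220, 487, 275, 178, 3), (222, 481, 275, 184, 22), (224, 477, 273, 184, 5)]
264 [(218, 495, 273, 160, 43), (220, 488, 275, 168, 14), (222, 482, 276, 175, 11), (224, 478, 273, 173, 3), (226, 477, 267, 164, 141)]
266 [(218, 491, 279, 164, 58), (220, 488, 276, 161, 62), (222, 483, 275, 163, 51), (224, 478, 274, 166, 1)]
268 [(218, 489, 283, 161, 49), (220, 484, 282, 164, 68), (222, 480, 280, 164, 69), (224, 477, 276, 160, 62)]
270 [(218, 491, 282, 149, 133), (220, 485, 283, 156, 52), (222, 478, 284, 163, 65), (224, 475, 281, 161, 66)]
272 [(222, 476, 288, 162, 83), (224, 471, 287, 163, 66)]
274 [(222, 473, 294, 164, 81), (224, 470, 290, 161, 63), (226, 466, 288, 160, 117)]
276 [(220, 475, 299, 162, 144), (222, 471, 297, 162, 59), (224, 467, 295, 162, 66)]
278 [(214, 477, 321, 187, 66), (216, 481, 307, 160, 55), (218, 476, 307, 164, 59), (220, 472, 305, 165, 62), (222, 468, 302, 162, 66), (224, 465, 299, 159, 49)]
280 [(214, 477, 322, 178, 77), (216, 478, 313, 163, 51), (218, 474, 311, 164, 64), (220, 471, 307, 160, 56), (222, 467, 306, 160, 34)]
282 [(214, 477, 323, 170, 59), (216, 478, 314, 156, 56), (218, 473, 313, 158, 81), (220, 469, 312, 159, 121)]
284 [(214, 478, 322, 159, 94)]
```

The spacer is level and centred on the TCP, with its underside about 2 mm below it. Carrying it to the spindle.

>>> servo_tool(
  plan=[
    [0.3,[18,51,0],[0,0,0]],
    [0.3,[19,51,0],[0,0,0]],
    [0.3,[19,51,0],[0,0,0]],
    [0.3,[19,51,0],[0,0,0]],
    [0.3,[18,51,0],[0,0,0]],
  ],
)

```text
t: 10.9
eef_pos: [580.4, 39.3, 154.8]
eef_rot: [[1.0, -0.0, 0.0], [-0.0, -1.0, 0.0], [0.0, -0.0, -1.0]]
contact_force: [0.9, -0.1, 0.2]
width: 42.0
grasp_force: 40.7
```

>>> servo_tool(
  plan=[
    [0.3,[0,0,0],[0,0,0]],
    [0.3,[0,0,0],[0,0,0]],
    [0.3,[0,0,10],[0,0,0]],
    [0.3,[0,0,0],[0,0,0]],
  ],
)

```text
t: 11.4
eef_pos: [578.2, 42.2, 143.3]
eef_rot: [[1.0, 0.002, -0.003], [0.002, -1.0, 0.0], [-0.003, -0.0, -1.0]]
contact_force: [-0.3, -1.0, 0.1]
width: 41.7
grasp_force: 40.7
```

>>> servo_tool(
  plan=[
    [0.3,[0,0,12],[0,0,0]],
    [0.3,[0,0,5],[0,0,0]],
    [0.3,[0,0,4],[0,0,0]],
    [0.3,[0,0,4],[0,0,0]],
    [0.3,[0,0,0],[0,0,0]],
  ],
)

```text
t: 12.02
eef_pos: [579.6, 40.9, 119.4]
eef_rot: [[1.0, -0.0, -0.001], [-0.0, -1.0, 0.0], [-0.001, -0.0, -1.0]]
contact_force: [-0.0, 0.1, -0.3]
width: 42.1
grasp_force: 40.7
```

>>> servo_tool(
  plan=[
    [0.3,[0,0,8],[0,0,0]],
    [0.3,[0,0,8],[0,0,0]],
    [0.3,[0,0,8],[0,0,0]],
    [0.3,[0,0,4],[0,0,0]],
    [0.3,[0,0,0],[0,0,0]],
  ],
)

```text
t: 12.65
eef_pos: [579.4, 40.9, 91.2]
eef_rot: [[1.0, -0.0, -0.001], [-0.0, -1.0, 0.0], [-0.001, -0.0, -1.0]]
contact_force: [0.3, 0.5, -0.0]
width: 42.0
grasp_force: 40.7
```

>>> servo_tool(
  plan=[
    [0.3,[0,0,1.5],[0,0,0]],
    [0.3,[0,0,0],[0,0,0]],
    [0.3,[0,0,0],[0,0,0]],
  ],
)

```text
t: 13.02
eef_pos: [580.0, 40.9, 90.5]
eef_rot: [[1.0, -0.0, 0.0], [-0.0, -1.0, -0.0], [0.0, 0.0, -1.0]]
contact_force: [-0.3, -0.4, 0.3]
width: 41.9
grasp_force: 40.7
```

>>> servo_tool(
  plan=[
    [0.3,[0,0,1],[0,0,0]],
    [0.3,[0,0,0],[0,0,0]],
    [1,[0,0,0],[0,0,0]],
    [1,[0,0,0],[0,0,0]],
    [1,[0,0,0],[0,0,0]],
  ],
)

```text
t: 13.65
eef_pos: [579.8, 40.9, 89.3]
eef_rot: [[1.0, -0.0, 0.0], [-0.0, -1.0, -0.0], [0.0, 0.0, -1.0]]
contact_force: [-0.3, -0.3, 0.4]
width: 85.3
grasp_force: 0.0
```

>>> servo_tool(
  plan=[
    [1,[0,0,-20],[0,0,0]],
    [1,[0,0,-40],[0,0,0]],
    [1,[0,0,-20],[0,0,0]],
    [1,[5,-50,0],[0,0,0]],
    [1,[10,-58,0],[0,0,0]],
  ],
)

```text
t: 14.28
eef_pos: [596.0, 149.2, 172.0]
eef_rot: [[1.0, -0.003, 0.003], [-0.003, -1.0, 0.0], [0.003, -0.0, -1.0]]
contact_force: [1.1, 0.1, 0.4]
width: 85.4
grasp_force: 0.0
```

>>> servo_tool(
  plan=[
    [1,[10,-58,30],[0,0,0]],
    [1,[0,0,50],[0,0,0]],
    [1,[0,0,20],[0,0,0]],
    [1,[0,0,0],[0,0,0]],
    [1,[0,0,0],[0,0,0]],
  ],
)

```text
t: 14.9
eef_pos: [606.0, 203.4, 73.0]
eef_rot: [[1.0, -0.001, 0.003], [-0.001, -1.0, 0.001], [0.003, -0.001, -1.0]]
contact_force: [0.3, -0.0, -0.2]
width: 85.7
grasp_force: 0.0
```

Run:
```python
from h import *
for n in("top","side"):
    p,d=env.camera(n); P=cloud(n,d); P[d==0]=1e6; cv2.imwrite(f"pics/{n}3.png",p)
    for q,c,ro,ri,h in(("roll",(580,41),30,22,87),("spacer",(580,41),22,10,99),("hub",(605,207),17,11.5,19)):
        try: print(n,q,*ringfit(P,np.array(c),ro,ri,h))
        except Exception as e: print(n,q,"none")
a=cv2.imread("pics/side3.png"); cv2.imwrite("pics/v3.png",cv2.resize(a[170:290,160:310],(750,600),interpolation=cv2.INTER_CUBIC))
print(env.observe()["eef_pos"],env.observe()["t"])
```

```text
top roll [585.5  42.7] [580.1  41.3  86.9] 83 2.14
top spacer [580.5  41.7] [578.7  42.1  98.8] 69 0.08
top hub [nan nan] [nan nan nan] 0 nan
side roll [580.   38.5] [577.1  49.2  86.5] 109 0.95
side spacer [580.2  39.4] [576.2  45.4  98.7] 92 0.4
side hub [604.9 205.9] [603.4 205.9  18.3] 50 0.12
[606.2985788  203.57424172  73.45945733] 15.0h.py:22: RuntimeWarning: Mean of empty slice.
  s=minimize(cost,Q[:,:2].mean(0),method="Nelder-Mead")
  ret = um.true_divide(
h.py:23: RuntimeWarning: Mean of empty slice.
  return s.x.round(1),Q.mean(0).round(1),len(Q),round(np.sqrt(s.fun/len(Q)),2)
h.py:23: RuntimeWarning: invalid value encountered in scalar divide
  return s.x.round(1),Q.mean(0).round(1),len(Q),round(np.sqrt(s.fun/len(Q)),2)
```

View pics/v3.png

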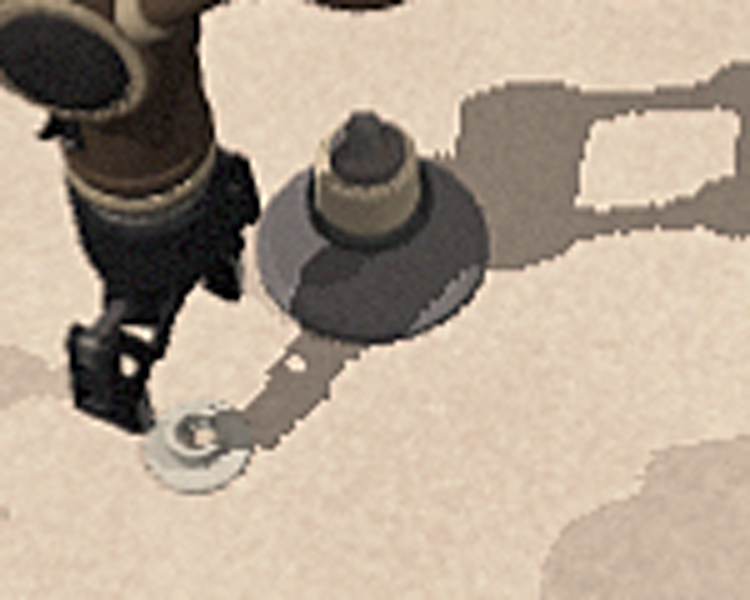

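The side crop shows the spacer flat on the roll round the spindle (365,200), and the disc on the desk at (198,445). Next, the disc hub.

>>> servo_tool(
  plan=[
    [1,[-1.2,-3,20],[0,0,0]],
    [1,[0,0,20],[0,0,0]],
    [1,[0,0,0],[0,0,0]],
    [1,[0,0,0],[0,0,0]],
  ],
  force=60,
)

```text
t: 15.5
eef_pos: [602.7, 206.7, 30.1]
eef_rot: [[1.0, -0.0, -0.001], [-0.0, -1.0, -0.0], [-0.001, 0.0, -1.0]]
contact_force: [0.1, -0.8, 0.5]
width: 85.3
grasp_force: 0.0
```

>>> servo_tool(
  plan=[
    [1,[0,0,0],[0,0,0]],
    [1,[0,0,0],[0,0,0]],
    [1,[0,0,0],[0,0,0]],
  ],
)

```text
t: 15.88
eef_pos: [603.5, 206.9, 31.4]
eef_rot: [[1.0, -0.0, 0.001], [-0.0, -1.0, 0.0], [0.001, -0.0, -1.0]]
contact_force: [-0.1, 0.4, 0.6]
width: 85.3
grasp_force: 0.0
```

>>> servo_tool(
  plan=[
    [1,[0,0,0],[0,0,0]],
    [1,[0,0,0],[0,0,0]],
  ],
)

```text
t: 16.12
eef_pos: [603.1, 206.8, 31.0]
eef_rot: [[1.0, -0.0, 0.0], [-0.0, -1.0, 0.0], [0.0, -0.0, -1.0]]
contact_force: [-1.2, 0.1, -0.4]
width: 85.6
grasp_force: 0.0
```

>>> servo_tool(
  plan=[
    [1,[1.7,0,18],[0,0,0]],
    [1,[0,0,5],[0,0,0]],
    [0.6,[0,0,0],[0,0,0]],
    [0.3,[0,0,0],[0,0,0]],
    [0.2,[0,0,0],[0,0,0]],
  ],
)

```text
t: 16.75
eef_pos: [605.2, 206.9, 8.5]
eef_rot: [[1.0, -0.0, 0.001], [-0.0, -1.0, 0.0], [0.001, -0.0, -1.0]]
contact_force: [-4.1, 0.2, 20.0]
width: 32.2
grasp_force: 46.5
```

>>> servo_tool(
  plan=[
    [0.2,[0,0,0],[0,0,0]],
    [0.2,[0,0,0],[0,0,0]],
  ],
)

```text
t: 17.0
eef_pos: [605.6, 207.0, 8.8]
eef_rot: [[1.0, -0.0, 0.002], [-0.0, -1.0, 0.0], [0.002, -0.0, -1.0]]
contact_force: [0.2, 1.3, 3.5]
width: 31.0
grasp_force: 59.3
```

>>> servo_tool(
  plan=[
    [0.2,[0,0,-15],[0,0,0]],
    [0.2,[0,0,-40],[0,0,0]],
    [0.2,[0,0,-55],[0,0,0]],
    [0.2,[0,0,-40],[0,0,0]],
    [0.2,[0,0,0],[0,0,0]],
  ],
)

```text
t: 17.62
eef_pos: [608.1, 207.7, 163.6]
eef_rot: [[1.0, -0.0, 0.01], [-0.0, -1.0, 0.003], [0.01, -0.003, -1.0]]
contact_force: [0.1, 0.4, -0.9]
width: 31.1
grasp_force: 59.6
```

```bash
python3 look.py d1 | head -3
python3 - <<'E'
from h import *
p,d=env.camera("side"); P=cloud("side",d); P[d==0]=1e6; e=np.array(env.observe()["eef_pos"]); print(e)
Q=P.reshape(-1,3); Q=Q[(np.hypot(*(Q[:,:2]-e[:2]).T)<36)&(abs(Q[:,2]-(e[2]-3.5))<5)]
c=cv2.minEnclosingCircle(Q[:,:2].astype(np.float32)); A=np.c_[Q[:,:2]-e[:2],np.ones(len(Q))]
print(len(Q),Q.min(0),Q.max(0),c,np.linalg.lstsq(A,Q[:,2],rcond=None)[0])
E
```

```text
17.725 [604.37819132 206.70209441 158.20556844] 30.932673874983404 [ 0.07613961  0.31626586 -1.21867814]
top 11 [600.7 182.7 166.7] [593.3 179.4 157.3] [606.4 187.5 189.5]
roll [([328.0, -247.0, 4.0], 0.67), ([525.0, -245.0, 3.0], 0.57), ([579.0, 37.0, 51.0], 0.48)]
[604.43425268 206.65247244 157.04139473]
163 [573.43396364 177.89697832 148.90708748] [624.47953172 236.34700217 158.11623748] ((602.6463012695312, 207.00985717773438), 29.606876373291016) [ 2.51180886e-02 -1.84990514e-02  1.52951512e+02]
```

View pics/d1.png

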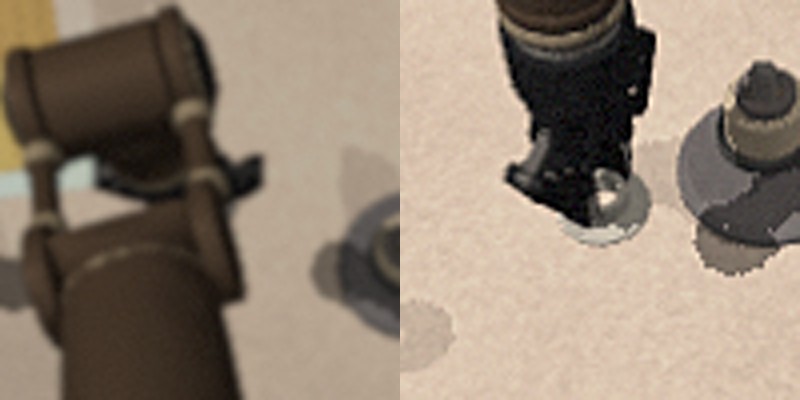

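The disc is held level: flange at side crop (610,220), off the TCP by less than 1 mm. Carrying it to the spindle.

>>> servo_tool(
  plan=[
    [0.2,[-6,41.5,0],[0,0,0]],
    [0.2,[-6,41.5,0],[0,0,0]],
    [0.2,[-6,41.5,0],[0,0,0]],
    [0.2,[-6,41.5,0],[0,0,0]],
    [0.2,[0,0,0],[0,0,0]],
  ],
)

```text
t: 18.8
eef_pos: [580.3, 38.2, 157.7]
eef_rot: [[1.0, -0.004, -0.001], [-0.004, -1.0, -0.001], [-0.001, 0.001, -1.0]]
contact_force: [-0.1, -0.1, -0.4]
width: 31.0
grasp_force: 59.7
```

>>> servo_tool(
  plan=[
    [0.2,[0,0,10],[0,0,0]],
    [0.2,[0,0,0],[0,0,0]],
    [0.2,[0,0,0],[0,0,0]],
    [0.2,[0,0,0],[0,0,0]],
  ],
)

```text
t: 19.3
eef_pos: [580.9, 41.5, 147.9]
eef_rot: [[1.0, 0.001, 0.0], [0.001, -1.0, 0.0], [0.0, -0.0, -1.0]]
contact_force: [-0.3, -0.6, -0.9]
width: 30.9
grasp_force: 59.7
```

>>> servo_tool(
  plan=[
    [0.2,[0,0.5,8],[0,0,0]],
    [0.2,[0,0,3],[0,0,0]],
    [0.2,[0,0,3],[0,0,0]],
    [0.2,[0,0,3],[0,0,0]],
    [0.2,[0,0,0],[0,0,0]],
  ],
)

```text
t: 19.92
eef_pos: [580.5, 40.2, 130.5]
eef_rot: [[1.0, -0.0, -0.001], [-0.0, -1.0, 0.0], [-0.001, -0.0, -1.0]]
contact_force: [0.2, 0.1, 0.0]
width: 30.9
grasp_force: 59.7
```

Bottom at about 122; continuing.

>>> servo_tool(
  plan=[
    [0.2,[0,0,2],[0,0,0]],
    [0.2,[0,0,2],[0,0,0]],
    [0.2,[0,0,2],[0,0,0]],
    [0.2,[0,0,2],[0,0,0]],
    [0.2,[0,0,0],[0,0,0]],
  ],
)

```text
t: 20.55
eef_pos: [580.5, 40.3, 122.6]
eef_rot: [[1.0, -0.0, -0.001], [-0.0, -1.0, 0.0], [-0.001, -0.0, -1.0]]
contact_force: [0.1, 0.7, -1.2]
width: 31.2
grasp_force: 59.7
```

>>> servo_tool(
  plan=[
    [0.2,[0,0,4],[0,0,0]],
    [0.2,[0,0,4],[0,0,0]],
    [0.2,[0,0,3],[0,0,0]],
    [0.2,[0,0,2],[0,0,0]],
    [0.2,[0,0,0],[0,0,0]],
  ],
)

```text
t: 21.18
eef_pos: [580.6, 40.3, 109.6]
eef_rot: [[1.0, -0.0, -0.0], [-0.0, -1.0, 0.0], [-0.0, -0.0, -1.0]]
contact_force: [0.0, 1.0, -1.0]
width: 30.8
grasp_force: 59.7
```

>>> servo_tool(
  plan=[
    [0.2,[0,0,1],[0,0,0]],
    [0.2,[0,0,1],[0,0,0]],
    [0.2,[0,0,0],[0,0,0]],
  ],
)

```text
t: 21.55
eef_pos: [580.8, 40.3, 107.9]
eef_rot: [[1.0, -0.0, 0.0], [-0.0, -1.0, -0.0], [0.0, 0.0, -1.0]]
contact_force: [0.1, -0.4, -1.7]
width: 31.4
grasp_force: 59.8
```

>>> servo_tool(
  plan=[
    [0.2,[0,0,1],[0,0,0]],
    [0.2,[0,0,1],[0,0,0]],
    [0.2,[0,0,0],[0,0,0]],
    [0.2,[0,0,0],[0,0,0]],
  ],
)

```text
t: 22.05
eef_pos: [580.9, 40.3, 107.0]
eef_rot: [[1.0, -0.0, 0.0], [-0.0, -1.0, -0.0], [0.0, 0.0, -1.0]]
contact_force: [-2.6, -0.3, 5.3]
width: 31.2
grasp_force: 60.3
```

>>> servo_tool(
  plan=[
    [0.2,[-0.4,0,2],[0,0,0]],
    [0.2,[0,0,2],[0,0,0]],
    [0.2,[0,0,2],[0,0,0]],
    [0.2,[0,0,0],[0,0,0]],
    [0.2,[0,0,0],[0,0,0]],
  ],
)

```text
t: 22.68
eef_pos: [580.9, 40.3, 101.7]
eef_rot: [[1.0, -0.0, 0.001], [-0.0, -1.0, -0.0], [0.001, 0.0, -1.0]]
contact_force: [-3.1, -0.7, 8.9]
width: 30.9
grasp_force: 60.6
```

>>> servo_tool(
  plan=[
    [0.2,[-0.6,0,2],[0,0,0]],
    [0.2,[0,0,2],[0,0,0]],
    [0.2,[0,0,1],[0,0,0]],
    [0.2,[0,0,0],[0,0,0]],
    [0.2,[0,0,0],[0,0,0]],
  ],
)

```text
t: 23.3
eef_pos: [581.0, 40.3, 97.5]
eef_rot: [[1.0, -0.0, 0.002], [-0.0, -1.0, -0.0], [0.002, 0.0, -1.0]]
contact_force: [-3.9, -0.2, 11.5]
width: 31.0
grasp_force: 60.9
```

>>> servo_tool(
  plan=[
    [0.2,[0,0,1],[0,0,0]],
    [0.2,[0,0,1],[0,0,0]],
    [0.2,[0,0,0],[0,0,0]],
    [0.2,[0,0,0],[0,0,0]],
  ],
)

```text
t: 23.8
eef_pos: [580.9, 40.3, 95.7]
eef_rot: [[1.0, -0.0, 0.002], [-0.0, -1.0, -0.0], [0.002, 0.0, -1.0]]
contact_force: [-4.2, -0.3, 12.8]
width: 31.2
grasp_force: 61.0
```

>>> servo_tool(
  plan=[
    [0.2,[0,0,0.7],[0,0,0]],
    [0.2,[0,0,0],[0,0,0]],
    [0.2,[0,0,0],[0,0,0]],
  ],
)

```text
t: 24.18
eef_pos: [581.0, 40.3, 95.6]
eef_rot: [[1.0, -0.0, 0.002], [-0.0, -1.0, -0.0], [0.002, 0.0, -1.0]]
contact_force: [-5.1, -0.2, 15.1]
width: 31.0
grasp_force: 61.3
```

The force rose 2.3 N while the tool moved only 0.1 mm, so the plate is on its stop with about 15 N on it. I check once before handing in.

Run:
```python
from h import *
p,d=env.camera("side"); P=cloud("side",d); P[d==0]=1e6
for q,ro,ri,h in(("flange",30,17,92),("rim",38,33,43)): print(q,*ringfit(P,np.array([580,41.]),ro,ri,h,tol=2.5,win=40))
x,y=proj("side",[580,41,80]).astype(int)
cv2.imwrite("pics/end.png",cv2.resize(p[y-50:y+40,x-50:x+50],(660,594),interpolation=cv2.INTER_CUBIC))
s=env.observe(); print(s["t"],s["eef_pos"],s["contact_force"])
```

```text
flange [581.   39.2] [569.4  46.9  91.7] 113 0.45
rim [581.8  37.5] [569.9  54.6  43. ] 64 1.65
24.225 [581.04750395  40.30427462  95.63433618] [-4.99707346  0.44089246 15.34763126]
```

View pics/end.png

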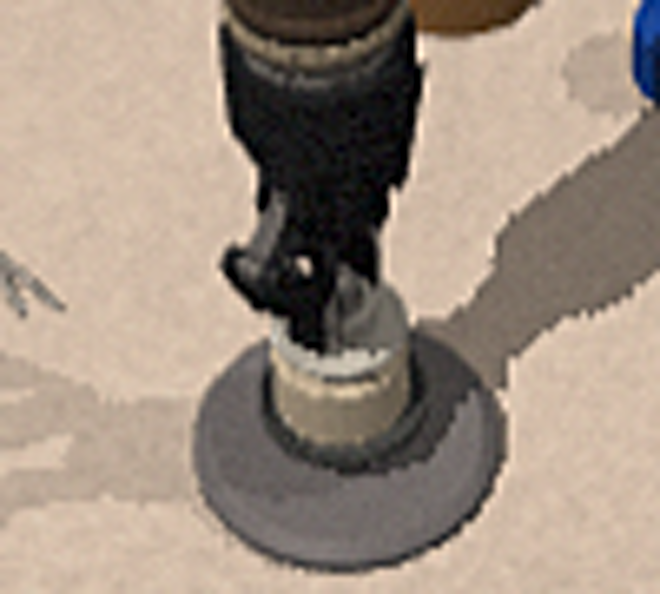

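The crop shows roll, spacer and disc stacked flat at (345,380) and held by the fingers. The flange top is at 91.7 mm (92 expected), so the plate is down. Handing in.

```bash
python3 -c "
from rig import env
print(env.close_job())"
```

```text
the job is handed in; nothing more can be done
None
```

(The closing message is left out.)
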